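# Varnish bottle into its bench stand

## Robot

A 7-joint arm with a two-finger parallel gripper is mounted at the origin on a cart in front of the work surface, level with it; the furniture and walls round the work are solid. World frame = base frame: x ahead of the robot, y to its left, z up, the work surface at z = 0. Lengths are in m, angles in degrees, forces in N, time in s.
With the tool pointing down it reaches from about 0.425 to 1.025 m from the base axis. Payload 3.6 kg.
Tool frame: the origin (TCP) lies midway between the tips of the shut fingers; the grasp point (between the pads) lies 19 mm behind it (manip.grip_point_offset is the distance from the TCP to the grasp point, in m); x points along the fingers, z is the direction in which the jaws open and shut, and the axes are right-handed (so a half turn about x gives the same grasp; the last joint's range is limited). The gripper opens to 85 mm and grips with 20 to 120 N. Pads are 22 mm wide; open, the fingers measure 114 mm over their backs; the gripper's body (76 mm by 85 mm) begins 54 mm behind the grasp point. The pads swing forward as they close: fully open they stand 13 mm farther back than shut.
Start: joints at [-71.534, 33.873, 2.773, 92.16, -1.908, 54.013, -1.931], TCP at [0.293, 0.663, 0.231] pointing down, gripper open.
Joint ranges: [-153.93, 153.93], [-27.13, 128.08], [-72.61, 78.16], [10.71, 143.7], [-87.88, 267.88], [4.46, 118.87], [-176.78, 176.78]. Speed limits (degrees/s): [147.25, 147.25, 180, 180, 180, 180, 180].

## Interface

Orientations are given as a 3x3 rotation matrix whose columns are the frame's x, y, z axes.
In Python, from bench import sensors, vision, manip gives the robot as it stands.
- The arm moves only by the tool apply_moves, never from a script. Its argument "rows" is one flat list of numbers, 5 for each row, row after row: the shift along the tool's x, y, z scaled (see below), then the turn about the tool's x scaled (see below), then the closure, from 0 (fully open) to 1 (shut). In form: [x, y, z, spin, fingers, x, y, z, spin, fingers, ...]. A call has 1 to 8 rows; each row shifts and turns the commanded pose from where the row before left it, along the tool's axes as they then stand; what a row does not reach is not made up. The controller multiplies each number of a shift by 200 mm and each number of a turn by 180 degrees. A row lasts 1/8 s, in which the tool goes at most 62.5 mm and 10.7 degrees, less where a joint would pass 70% of its speed; a pose out of reach is approached as far as the arm can. A call with a number of a shift or a turn outside -1 to 1 is refused whole. A call with a gripper value outside its range is refused whole. The fingers move at their own pace and stop on an object; "force" is the grip in N (left out, the last holds). Time passes only in rows, so rows that do not move let the fingers close. It gives the time, the measured TCP pose, the force and the opening at its end, in the units of the state.
- sensors.get_state(): the state, without advancing time (a new reading comes with each control period).
- vision.camera(name): name is "scene" or "side" or "wrist"; returns (picture, depth): 400x640x3 uint8, blue, green, red; 400x640 float32, m along the optical axis (not along the pixel's ray), 0 where there is no reading.
- vision.get_calibration(name): a dict with "mtx" (3x3 intrinsics, pixels), "R" (3x3) and "t" (3): a world point X has camera coordinates R X + t. Camera axes: x right, y down, z forward; pixel columns grow to the right and rows downward; lengths in m; the calibration is good to about 2 mm. A picture is of the moment at which its call begins: read the wrist's pose just before it. get_calibration takes no time and is no camera call; for the wrist camera it gives the pose at the moment of the call.
- manip.hand_in(): hands the job in, once; it reports no verdict.
The state is a dict: "t": time; "qpos": joint angles; "qvel": joint speeds; "joint_efforts": joint torques, N m; "eef_pos": TCP position; "eef_rot": TCP orientation; "contact_force": force on the tool from outside, world axes, zero at the start; "ft_torque": the same for the moment, N m; "width": finger opening in m.
Only numpy, scipy, OpenCV 4.12 (cv2) and the standard library are available. Lean on these libraries where they do the work, as an engineer would, in place of code of your own. Each camera call takes 0.05 s, during which the arm holds its last target.

## Task

Stand the varnish bottle upright in the middle-sized of the three black ring stands, the one that fits it (the small one is too tight, the wide one too loose). Lower it right down to the stand's floor before you let go of it.

Things in the scene. Friction and masses are not known exactly. Their poses are not given: they have to be found in the camera images.
- bottle: amber varnish bottle, upright on the bench, 140 mm tall, about 0.13 kg. Round body 50 mm in diameter with a flat shoulder at 96 mm; above it white cap and nozzle, to be gripped as one upright cylinder 24 mm in diameter up to 140 mm (the nozzle looks thinner). Grip this part from above, some 120 mm over the underside. Origin: centre of the underside; z up along the bottle.
- stand_mid: middle-sized black ring stand, where the bottle belongs: fixed to the bench, 42 mm high, round well 66 mm in diameter (mouth flared by 5 mm all round over the top 8 mm), wall 7 mm, floor 6 mm above the bench; two low screw lugs. Origin: centre of its underside on the bench; z up along the well, x through the lugs.
- stand_wide: the wide black ring stand, same shape and height, well 92 mm in diameter; fixed; the wrong one. Origin: centre of its underside.
- stand_small: the small black ring stand, same shape and height, well 36 mm in diameter; fixed; the wrong one. Origin: centre of its underside.

How it is judged:
By the outcome, as a careful person would: the job done as asked, in the order asked, and still so for the second after the job is handed in, with the robot touching nothing.
It also fails if it takes over 32 s, if anything falls off the work surface, if the arm or the gripper's body presses on something with over 40 N, if the wrist force passes 120 N, or if a joint passes its speed limit or range.

## Working session

There is one attempt and no reset: what is moved stays moved. The work goes in short steps, Python scripts to look and compute and a tool call to move; the robot and the scene stay as the last step left them, time stands still between calls to the robot, and variables do not carry over. Pictures are saved under pics/ and viewed, and the job is handed in when it is done.

Besides the shell and the picture viewer there is one more tool, called after "Call:" by a JSON object that holds its "api" and its "payload", one argument or row to a line. apply_moves: Moves the arm, as the interface text tells. Its arguments: {"type":"object","properties":{"rows":{"type":"array"},"force":{"type":"number"}},"required":["rows"]}

```bash
ls; mkdir -p pics; python3 - <<'E'
from bench import sensors, vision, manip
import cv2,numpy as np
s=sensors.get_state();print({k:np.round(v,3).tolist() for k,v in s.items()})
for n in ("scene","side"):
    p,d=vision.camera(n);cv2.imwrite(f"pics/{n}0.png",p);np.savez(f"pics/{n}0.npz",p=p,d=d,**vision.get_calibration(n))
    print(n,{k:np.round(v,3).tolist() for k,v in vision.get_calibration(n).items()})
E
```

```text
pics
{'t': 0.0, 'qpos': [-71.533, 33.926, 2.767, 92.238, -1.908, 54.012, -1.932], 'qvel': [0.013, -0.002, -0.04, -0.076, -0.016, -0.027, 0.045], 'joint_efforts': [0.0, -54.868, 1.546, -19.813, 0.009, 0.009, -0.0], 'eef_pos': [0.293, 0.662, 0.23], 'eef_rot': [[-0.001, -0.915, 0.404], [-0.002, 0.404, 0.915], [-1.0, -0.0, -0.002]], 'contact_force': [0.088, -0.048, 0.771], 'ft_torque': [0.062, 0.052, 0.019], 'width': 0.085}
scene {'mtx': [[433.098, 0.0, 324.77], [0.0, 433.098, 206.731], [0.0, 0.0, 1.0]], 'R': [[0.568, -0.823, -0.019], [-0.479, -0.312, -0.821], [0.669, 0.475, -0.571]], 't': [-0.294, 0.277, 0.606]}
side {'mtx': [[361.663, 0.0, 317.699], [0.0, 361.663, 193.748], [0.0, 0.0, 1.0]], 'R': [[0.723, -0.691, 0.021], [-0.452, -0.496, -0.741], [0.523, 0.526, -0.671]], 't': [-0.364, 0.251, 0.616]}
```

View pics/scene0.png

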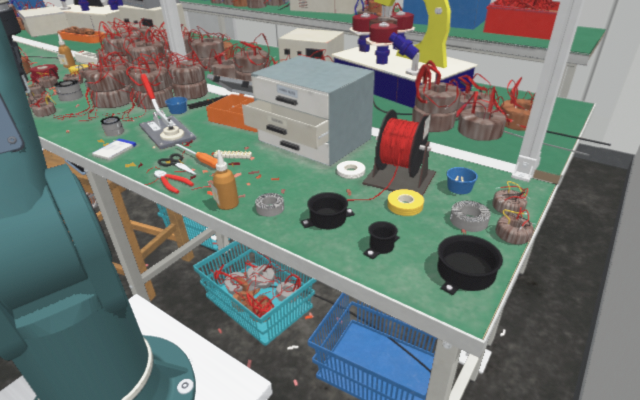

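View pics/side0.png

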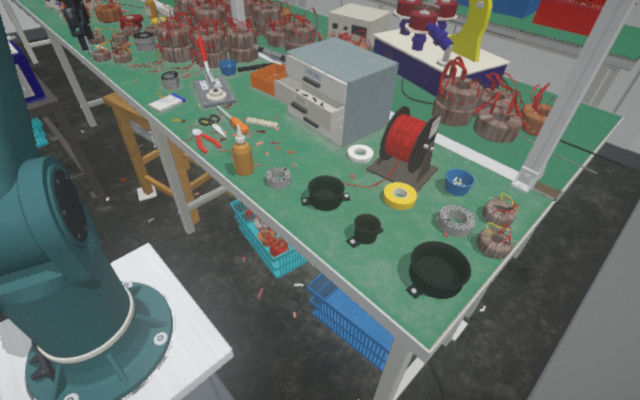

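Both views show the bottle (scene ~(227,185), side ~(243,155)), the mid stand (scene ~(328,208), side ~(326,192)), the small stand beside it and the wide one at right.

```bash
cat > h.py <<'E'
import numpy as np,cv2
def pts(f):
    z=np.load(f);p,d=z['p'],z['d'];K,R,t=z['mtx'],z['R'],z['t']
    v,u=np.mgrid[:400,:640];c=np.stack([(u-K[0,2])/K[0,0]*d,(v-K[1,2])/K[1,1]*d,d],-1)
    return p,d,(c-t)@R,K,R,t
def ray(uv,z,K,R,t):
    w=R.T@np.array([(uv[0]-K[0,2])/K[0,0],(uv[1]-K[1,2])/K[1,1],1]);o=-R.T@t
    return o+w*(z-o[2])/w[2]
def fit(P):
    A=np.c_[2*P[:,:2],np.ones(len(P))];s=np.linalg.lstsq(A,(P[:,:2]**2).sum(1),rcond=None)[0]
    return s[:2],np.sqrt(s[2]+s[0]**2+s[1]**2)
E
python3 - <<'E'
from h import *
for n,sb,bb in (("scene",(295,185,360,235),(205,145,245,215)),("side",(298,170,350,215),(225,120,260,180))):
    p,d,X,K,R,t=pts(f"pics/{n}0.npz")
    hsv=cv2.cvtColor(p,cv2.COLOR_BGR2HSV)
    m=np.zeros(d.shape,bool);m[sb[1]:sb[3],sb[0]:sb[2]]=1
    dark=m&(hsv[...,2]<60)&(d>0)
    r=dark&(abs(X[...,2]-.042)<.003)
    print(n,"dark",dark.sum(),"rim",r.sum(),fit(X[r]),X[r].min(0),X[r].max(0),)
    # outline of dark blob cast
    k,L,st,ce=cv2.connectedComponentsWithStats(dark.astype(np.uint8));i=1+st[1:,4].argmax();print(st[i])
    m[:]=0;m[bb[1]:bb[3],bb[0]:bb[2]]=1
    am=m&(hsv[...,0]>5)&(hsv[...,0]<22)&(hsv[...,1]>120)&(d>0)
    for lo,hi in ((.01,.09),(.02,.05),(.05,.09)):
        b=am&(X[...,2]>lo)&(X[...,2]<hi);print(b.sum(),fit(X[b]),X[b].min(0),X[b].max(0))
    up=m&(X[...,2]>.1)&(X[...,2]<.145)&(d>0)
    Q=X[up];print('cap',up.sum(),Q.mean(0),Q.min(0),Q.max(0))
    g=(hsv[...,0]>60)&(hsv[...,0]<90)&(hsv[...,1]>80)&(abs(X[...,2])<.02)&(d>0)
    print('bench z',np.median(X[...,2][g]))
E
```

```text
scene dark 1205 rim 231 (array([ 0.52106999, -0.00463639]), np.float64(0.039426665739257426)) [ 0.47877545 -0.04672966  0.0390657 ] [0.56338753 0.0368845  0.04496253]
[ 302  193   52   36 1205]
759 (array([0.48441813, 0.2996376 ]), np.float64(0.10533020610809607)) [0.41766762 0.19738579 0.01001942] [0.56444605 0.42584431 0.08990686]
289 (array([0.47089637, 0.30866772]), np.float64(0.10983981328281728)) [0.41831258 0.19738579 0.02004738] [0.56444605 0.42584431 0.04987693]
367 (array([0.43943246, 0.21750607]), np.float64(0.016565248598079157)) [0.41766762 0.19784769 0.05007284] [0.46030284 0.23353948 0.08990686]
cap 135 [0.44038841 0.21985397 0.11590916] [0.43133687 0.2094964  0.1003776 ] [0.45374456 0.23284524 0.14121594]
bench z 0.001870908234667553
side dark 600 rim 49 (array([ 0.52081441, -0.00719986]), np.float64(0.03806539329163766)) [ 0.48056944 -0.04745021  0.03909933] [0.56081558 0.03035425 0.04395556]
[306 194  37  16 314]
603 (array([0.46439007, 0.31554447]), np.float64(0.11279709078169582)) [0.41958081 0.19689128 0.01011859] [0.56247269 0.43496303 0.08960358]
243 (array([0.44941971, 0.32491107]), np.float64(0.12097629961136729)) [0.41958081 0.19691446 0.02015025] [0.56247269 0.43201238 0.04983673]
282 (array([0.44126265, 0.21591478]), np.float64(0.016187530412935077)) [0.41994072 0.19689128 0.05008014] [0.46110025 0.23284319 0.08960358]
cap 103 [0.44295942 0.21880341 0.11523817] [0.43396921 0.21089122 0.10025866] [0.45578353 0.23234144 0.1414848 ]
bench z 0.0018292546259812254
```

```bash
python3 - <<'E'
import cv2,numpy as np
a=cv2.imread("pics/scene0.png")[130:250,190:390]; b=cv2.imread("pics/side0.png")[110:230,210:410]
cv2.imwrite("pics/crop0.png",np.hstack([cv2.resize(x,None,fx=2,fy=2,interpolation=cv2.INTER_CUBIC) for x in (a,b)]))
E
```

```text
(no output)
```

View pics/crop0.png

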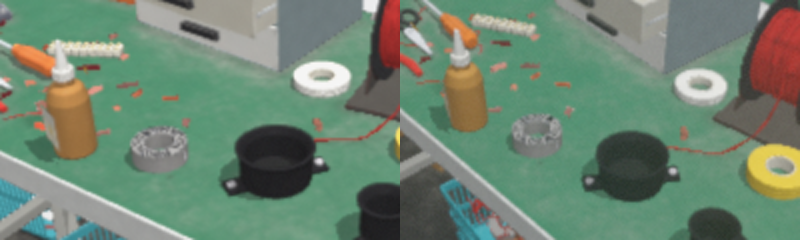

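The crops show the bottle, a grey ring block between it and the mid stand, and the stand's rim clearly. Refining with the known radii.

```bash
python3 - <<'E'
from h import *
from scipy.optimize import least_squares
def fr(P,r,g): return least_squares(lambda c:np.hypot(P[:,0]-c[0],P[:,1]-c[1])-r,g,loss='soft_l1',f_scale=.002)
for n in("scene","side"):
    p,d,X,K,R,t=pts(f"pics/{n}0.npz")
    x,y,z=np.moveaxis(X,-1,0)
    near=(np.hypot(x-.44,y-.215)<.04)&(d>0)
    for a,b in((.02,.055),(.055,.09)):
        q=near&(z>a)&(z<b);s=fr(X[q],.025,[.44,.215]);print(n,'body',q.sum(),s.x,np.median(abs(s.fun)))
    q=near&(z>.1)&(z<.115);s=fr(X[q],.012,[.44,.215]);print('cap',q.sum(),s.x,np.median(abs(s.fun)))
    q=(np.hypot(x-.52,y+.005)<.055)&(z>.041)&(z<.050)
    s=fr(X[q],.039,[.52,-.005]);print('rim',q.sum(),s.x,np.median(abs(s.fun)), z[q].max())
    o=(np.hypot(x-.52,y+.005)<.055)&(z>.015)&(z<.036)
    dd=-R.T@t; out=o&((x-.52)*(dd[0]-.52)+(y+.005)*(dd[1]+.005)>0.0005)&(np.hypot(x-.52,y+.005)>.034)
    s=fr(X[out],.040,[.52,-.005]);print('outer',out.sum(),s.x,np.median(abs(s.fun)))
E
```

```text
scene body 326 [0.4433136  0.22508249] 0.000987755329286126
scene body 373 [0.44557997 0.22646941] 0.002151921667187969
cap 74 [0.43252871 0.21031116] 0.0028213673214700858
rim 258 [ 0.52206145 -0.00366331] 0.0021468316194396125 0.045920945125568415
outer 262 [ 0.52365337 -0.00271266] 0.0005771281012990452
side body 226 [0.44499756 0.2241096 ] 0.0008466303274243542
side body 288 [0.44675285 0.22614355] 0.0022990606443514475
cap 62 [0.43792546 0.20809492] 0.003932542468676032
rim 229 [ 0.52360768 -0.00445013] 0.002135213414131691 0.045896558880665496
outer 195 [ 0.52470379 -0.00327543] 0.0005566168288317769
```

Call:
{"api": "apply_moves", "payload": {
  "rows": [0,-0.195,-0.21,0,0,0,-0.195,-0.21,0,0,0,-0.195,-0.21,0,0,0,-0.195,-0.21,0,0,0,-0.195,-0.21,0,0,0,-0.195,-0.21,0,0,0,-0.195,-0.21,0,0,0,-0.195,-0.21,0,0],
  "force": 40
}}

```text
t: 1.1
eef_pos: [0.4428, 0.2279, 0.2312]
eef_rot: [[-0.0, -0.915, 0.404], [-0.0, 0.404, 0.915], [-1.0, -0.0, -0.0]]
contact_force: [0.2, 1.2, 0.2]
width: 0.0851
```

```bash
python3 - <<'E'
from bench import sensors, vision, manip
import cv2,numpy as np
s=sensors.get_state();print({k:np.round(s[k],4).tolist() for k in('t','eef_pos','eef_rot','width','qpos')})
c=vision.get_calibration("wrist");p,d=vision.camera("wrist");cv2.imwrite("pics/w1.png",p);np.savez("pics/w1.npz",p=p,d=d,**c)
s=sensors.get_state();R=np.array(s['eef_rot']);print((R.T@(np.array([.4445,.2247,.101])-s['eef_pos'])/.2).round(4))
E
```

```text
{'t': 1.1, 'eef_pos': [0.4428, 0.2279, 0.2312], 'eef_rot': [[-0.0, -0.9149, 0.4038], [-0.0001, 0.4038, 0.9149], [-1.0, -0.0, -0.0001]], 'width': 0.0851, 'qpos': [-36.9817, 17.7017, 5.6522, 121.199, -2.5959, 41.2143, 36.5452]}
[0.6503 0.0179 0.0316]
```

View pics/w1.png

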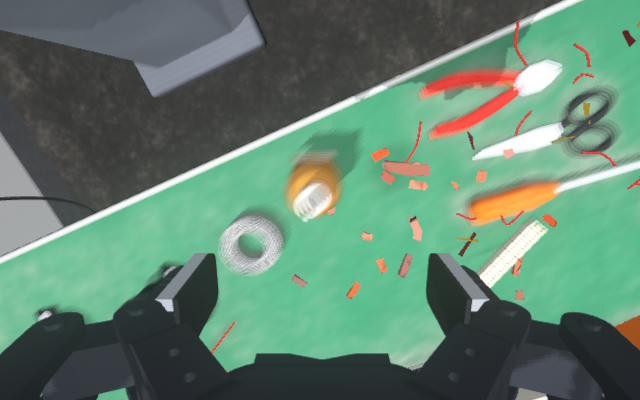

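The wrist picture is motion-blurred; bottle at ~(315,185), cap ~(315,203). Look again now that it has settled.

```bash
python3 - <<'E'
from bench import sensors, vision, manip
import cv2
from h import *
s=sensors.get_state();c=vision.get_calibration("wrist");p,d=vision.camera("wrist");cv2.imwrite("pics/w2.png",p);np.savez("pics/w2.npz",p=p,d=d,**c)
print(np.round(s['eef_pos'],4),s['t'])
p,d,X,K,R,t=pts("pics/w2.npz")
x,y,z=np.moveaxis(X,-1,0);near=(np.hypot(x-.444,y-.225)<.05)&(d>0)
for a,b in((.09,.1),(.1,.12),(.12,.133),(.133,.15)):
    q=near&(z>a)&(z<b);v,u=np.nonzero(q)
    if len(u): print(a,len(u),X[q].mean(0),(X[q].min(0)+X[q].max(0))/2,u.mean(),v.mean(), fit(X[q]))
q=near&(z>.02)&(z<.095); print(q.sum(),fit(X[q]))
g=(abs(z)<.02)&(d>0);print('bench',np.median(z[g]))
s=sensors.get_state();R=np.array(s['eef_rot']);print(s['eef_pos'],(R.T@(np.array([.4445,.2247,.101])-s['eef_pos'])/.2).round(4))
E
```

```text
[0.4451 0.2183 0.2311] 1.15
0.09 38 [0.43401784 0.2253594  0.09551902] [0.43839292 0.22399357 0.09502077] 327.0 173.39473684210526 (array([0.44311504, 0.22219942]), np.float64(0.011337741691138502))
0.1 495 [0.44006458 0.22318647 0.10876348] [0.44270782 0.22228795 0.11018034] 327.76969696969695 184.76969696969698 (array([0.44297957, 0.22203318]), np.float64(0.009339350834947722))
0.12 121 [0.44010828 0.22313254 0.12595288] [0.4414465  0.22211721 0.12648367] 327.9834710743802 190.17355371900825 (array([0.44257089, 0.22221804]), np.float64(0.004547515912595674))
0.133 87 [0.44197509 0.22253902 0.13828142] [0.44255848 0.22238047 0.13782675] 328.5057471264368 197.10344827586206 (array([0.44237384, 0.22240374]), np.float64(0.002387802412939998))
2015 (array([0.43958842, 0.22334896]), np.float64(0.01926324626723579))
bench 0.0004038222252717034
[0.44412606 0.22189241 0.23105476] [0.6502 0.005  0.0162]
```

View pics/w2.png

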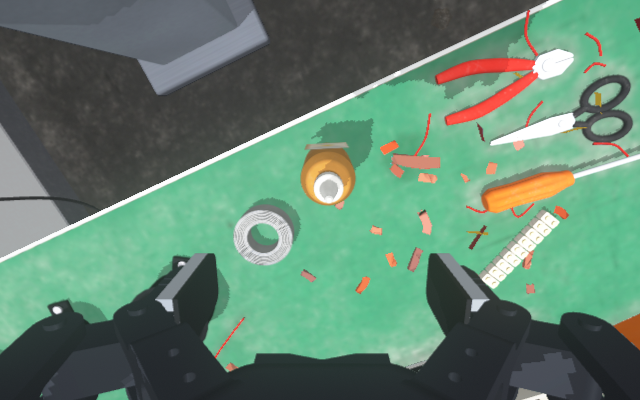

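The bottle is sharp now, cap at (328,187). The arm is still swinging; apply the small correction, lower partway, then check.

Call:
{"api": "apply_moves", "payload": {
  "rows": [0.1,-0.013,-0.021,0,0,0.1,0,0,0,0,0.05,0,0,0,0,0,0,0,0,0,0,0,0,0,0]
}}

```text
t: 1.82
eef_pos: [0.4436, 0.2254, 0.1818]
eef_rot: [[0.001, -0.915, 0.404], [0.001, 0.404, 0.915], [-1.0, -0.001, 0.001]]
contact_force: [-0.4, -0.0, 0.1]
width: 0.0857
```

```bash
python3 - <<'E'
from bench import sensors, vision, manip
import cv2
from h import *
for i in range(2):
    s=sensors.get_state();c=vision.get_calibration("wrist");p,d=vision.camera("wrist");cv2.imwrite("pics/w3.png",p);np.savez("pics/w3.npz",p=p,d=d,**c)
    print(np.round(s['eef_pos'],4),s['t'])
p,d,X,K,R,t=pts("pics/w3.npz")
x,y,z=np.moveaxis(X,-1,0);near=(np.hypot(x-.444,y-.225)<.05)&(d>0)
for a,b in((.1,.12),(.12,.133),(.133,.15)):
    q=near&(z>a)&(z<b)
    if q.sum()>5: print(a,q.sum(),X[q].mean(0), fit(X[q]))
s=sensors.get_state();R=np.array(s['eef_rot']);print(s['eef_pos'],(R.T@(np.array([.4435,.2235,.101])-s['eef_pos'])/.2).round(4))
E
```

```text
[0.4436 0.2254 0.1818] 1.825
[0.4437 0.2254 0.1819] 1.875
0.1 723 [0.43950463 0.22374218 0.10899878] (array([0.44291514, 0.22213401]), np.float64(0.0091923714887654))
0.12 201 [0.44021476 0.22331291 0.12628724] (array([0.44270932, 0.22222383]), np.float64(0.004516149174632735))
0.133 132 [0.44198062 0.2226267  0.13805991] (array([0.44238064, 0.22241895]), np.float64(0.0023211261404057146))
[0.44365836 0.22535869 0.18192987] [ 0.4046 -0.0027 -0.0093]
```

View pics/w3.png

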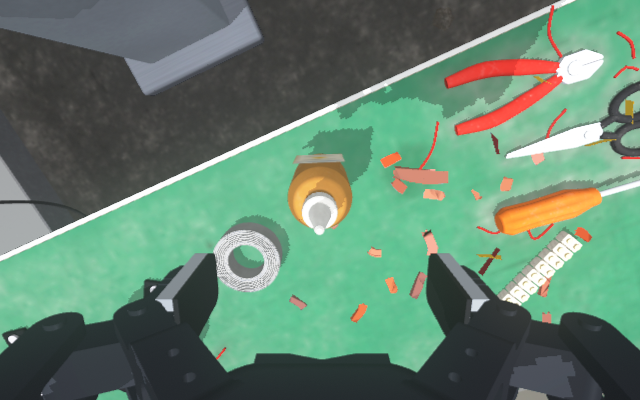

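Cap at u≈320, jaw middle u≈322: about 3 mm off along the jaw axis. Correct, descend and grip.

Call:
{"api": "apply_moves", "payload": {
  "rows": [0.1,0,-0.015,0,0,0.15,0,0,0,0,0.15,0,0,0,0,0,0,0,0,0,0,0,0,0,0],
  "force": 40
}}

```text
t: 2.55
eef_pos: [0.4427, 0.2226, 0.1022]
eef_rot: [[0.001, -0.915, 0.404], [0.001, 0.404, 0.915], [-1.0, -0.001, 0.001]]
contact_force: [1.4, 0.3, -0.1]
width: 0.0858
```

Call:
{"api": "apply_moves", "payload": {
  "rows": [0,0,0,0,1,0,0,0,0,1,0,0,0,0,1,0,0,0,0,1,0,0,0,0,1,0,0,0,0,1,0,0,0,0,1,0,0,0,0,1]
}}

```text
t: 3.55
eef_pos: [0.4423, 0.2224, 0.1016]
eef_rot: [[0.001, -0.915, 0.404], [0.0, 0.404, 0.915], [-1.0, -0.0, 0.001]]
contact_force: [-0.1, 0.7, 5.2]
width: 0.0231
```

```bash
python3 - <<'E'
from bench import sensors, vision, manip
import cv2
from h import *
p,d=vision.camera("wrist");q,d=vision.camera("side")
cv2.imwrite("pics/g1.png",np.hstack([cv2.resize(p,(400,250)),cv2.resize(q[60:200,160:340],(360,280))[:250]]))
s=sensors.get_state();print({k:np.round(s[k],4).tolist() for k in('t','eef_pos','eef_rot','width','contact_force')})
E
```

```text
{'t': 3.65, 'eef_pos': [0.4423, 0.2224, 0.1016], 'eef_rot': [[0.0006, -0.9148, 0.4039], [0.0004, 0.4039, 0.9148], [-1.0, -0.0004, 0.0006]], 'width': 0.023, 'contact_force': [-0.7575, -0.2374, 5.0534]}
```

View pics/g1.png

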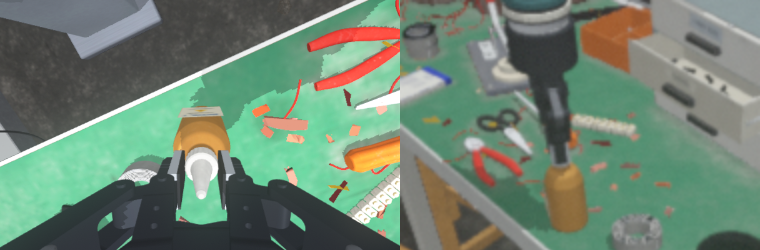

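Gripped (23 mm opening), bottle upright between the pads. Lift.

Call:
{"api": "apply_moves", "payload": {
  "rows": [-0.05,0,0,0,1,-0.1,0,0,0,1,-0.15,0,0,0,1,-0.15,0,0,0,1,-0.1,0,0,0,1,-0.05,0,0,0,1,0,0,0,0,1]
}}

```text
t: 4.53
eef_pos: [0.442, 0.2222, 0.2216]
eef_rot: [[0.001, -0.915, 0.404], [0.0, 0.404, 0.915], [-1.0, -0.0, 0.001]]
contact_force: [0.2, -0.2, -1.0]
width: 0.0234
```

```bash
python3 - <<'E'
from bench import sensors, vision, manip
import cv2
from h import *
s=sensors.get_state();R=np.array(s['eef_rot'])
print({k:np.round(s[k],4).tolist() for k in('t','eef_pos','width','contact_force')})
print(R.T@(np.array([.5225,-.0045,s['eef_pos'][2]])-s['eef_pos'])/.2)
q,d=vision.camera("side");cv2.imwrite("pics/s2.png",q)
E
```

```text
{'t': 4.525, 'eef_pos': [0.442, 0.2222, 0.2216], 'width': 0.0234, 'contact_force': [0.1964, -0.1998, -0.9822]}
[-1.66162466e-04 -8.26122877e-01 -8.74039786e-01]
```

View pics/s2.png

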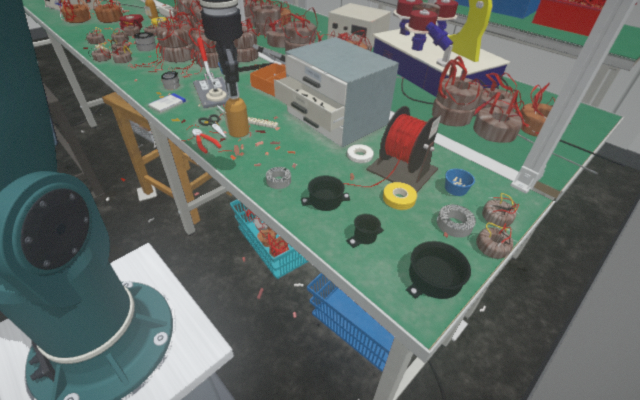

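Bottle hangs upright in the gripper (side ~(238,115)). Carry over the mid stand.

Call:
{"api": "apply_moves", "payload": {
  "rows": [0,-0.041,-0.044,0,1,0,-0.099,-0.105,0,1,0,-0.132,-0.14,0,1,0,-0.141,-0.148,0,1,0,-0.141,-0.148,0,1,0,-0.132,-0.14,0,1,0,-0.099,-0.105,0,1,0,-0.041,-0.044,0,1]
}}

```text
t: 5.58
eef_pos: [0.5223, -0.0074, 0.2205]
eef_rot: [[-0.002, -0.913, 0.408], [-0.001, 0.408, 0.913], [-1.0, 0.001, -0.002]]
contact_force: [0.6, -0.1, -1.4]
width: 0.0233
```

Call:
{"api": "apply_moves", "payload": {
  "rows": [0,0,0,0,1,0,0,0,0,1,0,0,0,0,1,0,0,0,0,1]
}}

```text
t: 6.08
eef_pos: [0.5223, -0.0035, 0.2213]
eef_rot: [[-0.0, -0.915, 0.402], [0.0, 0.402, 0.915], [-1.0, 0.0, 0.0]]
contact_force: [0.1, 1.0, -1.8]
width: 0.0231
```

```bash
python3 - <<'E'
from bench import sensors, vision, manip
import cv2
from h import *
s=sensors.get_state()
print({k:np.round(s[k],4).tolist() for k in('t','eef_pos','width','contact_force','eef_rot')})
for n in("wrist","scene","side"):
    c=vision.get_calibration(n);p,d=vision.camera(n);cv2.imwrite(f"pics/{n}4.png",p);np.savez(f"pics/{n}4.npz",p=p,d=d,**c)
a=cv2.imread("pics/scene4.png")[70:250,230:430]; b=cv2.imread("pics/side4.png")[60:240,230:430]
cv2.imwrite("pics/crop4.png",np.hstack([cv2.resize(x,None,fx=2,fy=2) for x in(a,b)]))
E
```

```text
{'t': 6.075, 'eef_pos': [0.5223, -0.0035, 0.2213], 'width': 0.0231, 'contact_force': [0.0837, 0.9535, -1.7636], 'eef_rot': [[-0.0001, -0.9155, 0.4023], [0.0003, 0.4023, 0.9155], [-1.0, 0.0002, 0.0002]]}
```

View pics/wrist4.png

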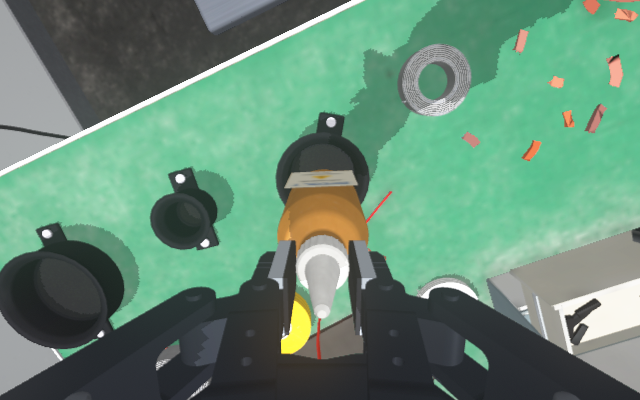

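View pics/crop4.png

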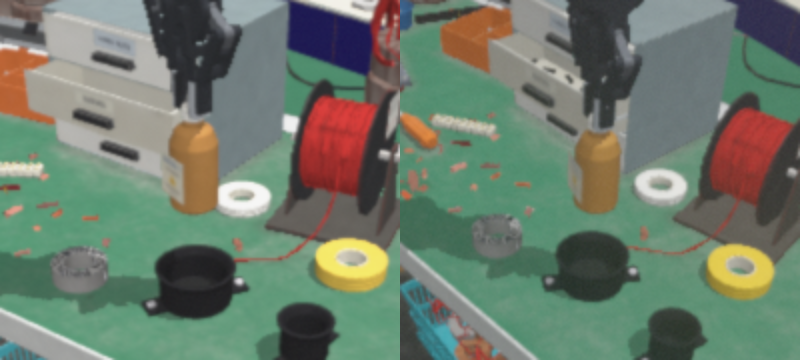

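Bottle hangs above the mid stand in both views. Measure both with the same fits, plus tilt.

```bash
python3 - <<'E'
from h import *
from scipy.optimize import least_squares
def fr(P,r,g): return least_squares(lambda c:np.hypot(P[:,0]-c[0],P[:,1]-c[1])-r,g,loss='soft_l1',f_scale=.001)
for n in("scene","side","wrist"):
    p,d,X,K,R,t=pts(f"pics/{n}4.npz")
    x,y,z=np.moveaxis(X,-1,0);o=-R.T@t
    g=np.array([.5235,-.0035])
    for a,b,r in((.13,.16,.025),(.16,.195,.025),(.015,.032,.04)):
        rr=np.hypot(x-g[0],y-g[1])
        front=((x-g[0])*(o[0]-g[0])+(y-g[1])*(o[1]-g[1])>0)
        q=(rr<.05)&(z>a)&(z<b)&(d>0)&front&(rr>r-.008)
        if q.sum()>20: s=fr(X[q],r,g);print(n,a,q.sum(),s.x.round(4),np.median(abs(s.fun)).round(4))
    q=(np.hypot(x-g[0],y-g[1])<.055)&(z>.034)&(z<.048)&(np.hypot(x-g[0],y-g[1])>.03)
    s=fr(X[q],.039,g);print(n,'rim',q.sum(),s.x.round(4))
E
```

```text
scene 0.13 338 [ 0.5229 -0.0023] 0.001
scene 0.16 448 [ 0.5235 -0.0023] 0.001
scene 0.015 238 [ 0.5239 -0.0026] 0.0006
scene rim 457 [ 0.521  -0.0046]
side 0.13 259 [ 0.5245 -0.0032] 0.0008
side 0.16 342 [ 0.5249 -0.0035] 0.0008
side 0.015 172 [ 0.525  -0.0031] 0.0006
side rim 376 [ 0.5228 -0.0053]
wrist 0.13 583 [ 0.5205 -0.0043] 0.0015
wrist 0.16 1912 [ 0.523  -0.0052] 0.001
wrist rim 1977 [ 0.5223 -0.005 ]
```

Bottle and stand centres agree within 1 mm, and the bottle is plumb. Lower to just above the floor.

Call:
{"api": "apply_moves", "payload": {
  "rows": [0.05,0,0,0,1,0.1,0,0,0,1,0.12,0,0,0,1,0.12,0,0,0,1,0.1,0,0,0,1,0.05,0,0,0,1,0,0,0,0,1,0,0,0,0,1]
}}

```text
t: 7.22
eef_pos: [0.5231, -0.0045, 0.1138]
eef_rot: [[0.001, -0.915, 0.404], [0.0, 0.404, 0.915], [-1.0, -0.001, 0.001]]
contact_force: [-0.2, -0.1, -1.5]
width: 0.0229
```

Call:
{"api": "apply_moves", "payload": {
  "rows": [0.01,0,0,0,1,0.01,0,0,0,1,0,0,0,0,1,0,0,0,0,1]
}}

```text
t: 7.72
eef_pos: [0.5226, -0.0044, 0.1094]
eef_rot: [[0.0, -0.915, 0.404], [0.0, 0.404, 0.915], [-1.0, -0.0, 0.0]]
contact_force: [-0.1, -0.2, -1.5]
width: 0.0227
```

Call:
{"api": "apply_moves", "payload": {
  "rows": [0.007,0,0,0,1,0,0,0,0,1,0,0,0,0,1]
}}

```text
t: 8.1
eef_pos: [0.5226, -0.0045, 0.1079]
eef_rot: [[-0.0, -0.915, 0.404], [-0.0, 0.404, 0.915], [-1.0, 0.0, -0.0]]
contact_force: [0.0, -1.0, -0.3]
width: 0.0231
```

Call:
{"api": "apply_moves", "payload": {
  "rows": [0.005,0,0,0,1,0,0,0,0,1,0,0,0,0,1]
}}

```text
t: 8.48
eef_pos: [0.5229, -0.0044, 0.1076]
eef_rot: [[0.001, -0.915, 0.404], [0.0, 0.404, 0.915], [-1.0, -0.001, 0.0]]
contact_force: [-0.1, 0.4, 4.2]
width: 0.0234
```

Contact with about 4–5 N at TCP 0.1076, exactly the expected floor height. Release.

Call:
{"api": "apply_moves", "payload": {
  "rows": [0,0,0,0,0.6,0,0,0,0,0.4,0,0,0,0,0.2,0,0,0,0,0,0,0,0,0,0,0,0,0,0,0]
}}

```text
t: 9.22
eef_pos: [0.5225, -0.0044, 0.1069]
eef_rot: [[-0.0, -0.915, 0.404], [-0.0, 0.404, 0.915], [-1.0, 0.0, -0.0]]
contact_force: [0.2, 0.4, -0.2]
width: 0.0856
```

Call:
{"api": "apply_moves", "payload": {
  "rows": [-0.05,0,0,0,0,-0.1,0,0,0,0,-0.15,0,0,0,0,-0.15,0,0,0,0,-0.1,0,0,0,0,-0.05,0,0,0,0,0,0,0,0,0,0,0,0,0,0]
}}

```text
t: 10.22
eef_pos: [0.5219, -0.0044, 0.2262]
eef_rot: [[-0.002, -0.915, 0.404], [-0.0, 0.404, 0.915], [-1.0, 0.001, -0.001]]
contact_force: [-0.2, 0.2, -0.4]
width: 0.0854
```

```bash
python3 - <<'E'
from bench import sensors, vision, manip
from h import *
s=sensors.get_state()
print({k:np.round(s[k],4).tolist() for k in('t','eef_pos','width','contact_force')})
for n in("scene","side","wrist"):
    c=vision.get_calibration(n);p,d=vision.camera(n);cv2.imwrite(f"pics/{n}6.png",p);np.savez(f"pics/{n}6.npz",p=p,d=d,**c)
    p,d,X,K,R,t=pts(f"pics/{n}6.npz");x,y,z=np.moveaxis(X,-1,0)
    for a,b in((.05,.075),(.075,.098),(.106,.12),(.125,.16)):
        q=(np.hypot(x-.5235,y+.0035)<.035)&(z>a)&(z<b)&(d>0)
        if q.sum()>5: print(n,a,q.sum(),X[q].mean(0).round(4),'zmax',z[q].max().round(4),fit(X[q]))
a=cv2.imread("pics/scene6.png")[110:250,230:430]; b=cv2.imread("pics/side6.png")[100:240,230:430]
cv2.imwrite("pics/crop6.png",np.vstack([np.hstack([cv2.resize(x,None,fx=2,fy=2) for x in(a,b)]),np.hstack([cv2.resize(cv2.imread("pics/wrist6.png"),(480,300)),np.zeros((300,320,3),np.uint8)])]))
E
```

```text
{'t': 10.225, 'eef_pos': [0.5219, -0.0044, 0.2262], 'width': 0.0854, 'contact_force': [-0.1943, 0.1859, -0.3909]}
scene 0.05 254 [ 0.5067 -0.0113  0.0624] zmax 0.075 (array([ 0.52293686, -0.00198824]), np.float64(0.025260757537355936))
scene 0.075 287 [ 0.5129 -0.0114  0.0867] zmax 0.098 (array([ 0.51944944, -0.00681852]), np.float64(0.01670212543638172))
scene 0.106 74 [ 0.5185 -0.0077  0.1131] zmax 0.1195 (array([ 0.5219759 , -0.00499618]), np.float64(0.008764867105399013))
scene 0.125 47 [ 0.5215 -0.0051  0.1356] zmax 0.1474 (array([ 0.52186841, -0.00488215]), np.float64(0.003467122355427147))
side 0.05 196 [ 0.51   -0.0138  0.0623] zmax 0.0748 (array([ 0.52589801, -0.00159372]), np.float64(0.026738558799315963))
side 0.075 242 [ 0.5158 -0.0133  0.087 ] zmax 0.0975 (array([ 0.5217498 , -0.00765357]), np.float64(0.017109994848033362))
side 0.106 69 [ 0.5208 -0.0084  0.113 ] zmax 0.1196 (array([ 0.52413012, -0.00512313]), np.float64(0.009283698829920313))
side 0.125 41 [ 0.523  -0.0063  0.1356] zmax 0.1475 (array([ 0.52363504, -0.00570539]), np.float64(0.003581807228574969))
wrist 0.05 297 [0.5022 0.0029 0.0622] zmax 0.0749 (array([ 0.51635023, -0.00290453]), np.float64(0.019995772142691916))
wrist 0.075 1665 [ 0.5164 -0.0027  0.0876] zmax 0.0979 (array([ 0.52238853, -0.00519214]), np.float64(0.018719523960450117))
wrist 0.106 456 [ 0.52   -0.0041  0.1136] zmax 0.1199 (array([ 0.52298878, -0.00537723]), np.float64(0.009613045255239767))
wrist 0.125 241 [ 0.521  -0.0045  0.1368] zmax 0.1479 (array([ 0.52182405, -0.00486838]), np.float64(0.003521959975256125))
```

View pics/crop6.png

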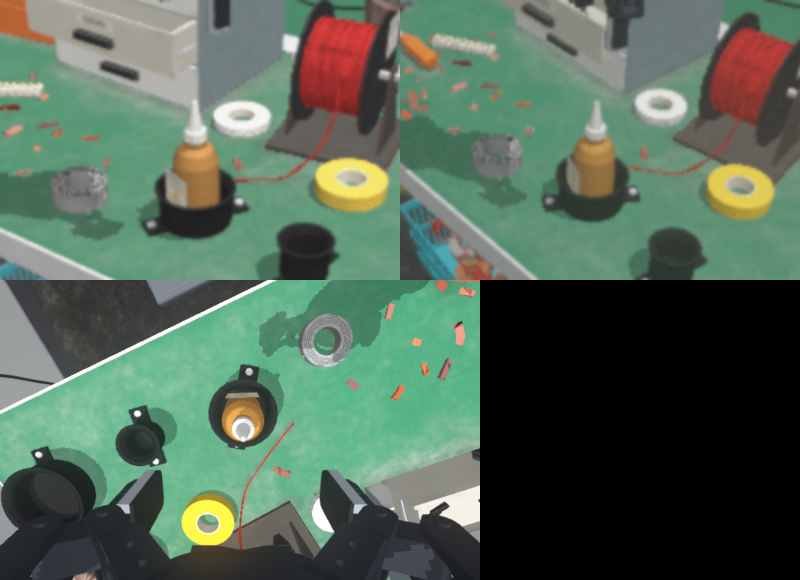

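The bottle stands centred and upright in the mid stand. Its top is at about 147 mm against an expected 146 mm, so it is on the floor, and the gripper is clear.

```bash
python3 -c "
from bench import manip;print(manip.hand_in())"
```

```text
the job is handed in; nothing more can be done
None
```

The varnish bottle is standing upright in the middle-sized ring stand, and I handed the job in at about 10.4 s of the 32 s allowed. I gripped it by the cap and carried it over the stand. I then lowered it until it touched the floor at the expected height, with about 4 N of contact, before releasing it and backing off 120 mm.

- **Bottle position:** the last pictures from all three cameras show it plumb and centred to within a few millimetres. Its top read about 147 mm, against 146 mm expected with the bottle on the stand's floor.
- **Gripper:** it was fully open and clear of everything, with no contact force beyond sensor noise.
- **Disagreements:** no check failed. The cameras and fitting methods differed by about 2–3 mm on absolute positions. I relied on the bottle-to-stand offset within each view, which agreed to about 1 mm in the scene and side cameras.

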